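# Find the concealed catch of a battery door and hold it pressed

### The job

One of the six identical round cover plates on top of the blue instrument case is the hidden catch of its orange battery door; it looks like the others but gives when pressed. Feel over the plates with the closed fingertips to find it, press it fully down so that the door springs ajar, and finish while still holding it down. Do not touch the orange door itself, and leave the loose battery, the screwdriver and the weights where they are; nothing is to be picked up.

Things in the scene. Friction and masses are not known exactly. Their poses are not given: they have to be found in the camera images.
- case: blue instrument case, 196 x 200 mm, 60 mm high, fixed to the bench. Origin: centre of its underside, on the bench; x from its front to its back (at yaw 0 away from the robot), y to its left, z up. Its front part is a flat white deck (x -100 to +26 mm, top at z = 60 mm) with six round plates; behind it lies the orange battery door (x 27 to 83, y -45 to +45 mm)
- deck_mid (a point): centre of the white deck's upper face; axes as the case's. Six identical grey plates, 48 mm across, lie in wells of 50 mm, their faces 1.5 mm below the deck, centres at x = -30 and +30 mm, y = -62, 0 and +62 mm from this point. Five are rigid; one, in any of the six places, is the sprung catch
- hatch_edge (a point): middle of the free front edge of the orange battery door, on its upper face. The door is hinged along its far edge; this edge rises, by up to 32 mm, as the catch goes down
- catch (a joint): how far the concealed catch is pressed down, m: 0 out (face 1.5 mm below the deck), 0.006 fully down. It springs back when let go; it starts to give at about 2.5 N and takes about 6 N fully down
- hatch (a joint): opening angle of the orange battery door, rad: 0 shut, 0.6 ajar with the catch fully down; it is linked to the catch and falls shut when the catch is let go
- battery_new: loose green 9 V block battery, 27 x 50 x 18 mm, lying to the right of the case; origin at the centre of its underside; leave it alone
- screwdriver: loose yellow screwdriver, 18 x 132 x 16 mm, lying to the left of the case; origin at its underside; leave it alone
- weight_200g: loose steel balance weight, 32 mm across, 44 mm high, right of the case; origin at the centre of its underside; leave it alone. Behind and to the right of it (x over 0.37 m, y under -0.17 m) stand tall balances, which the arm must keep clear of
- weight_100g: loose steel balance weight, 26 mm across, 36 mm high, beside the larger one; leave it alone

How it is judged (in metres and radians):
At the end, for the whole second after the job is handed in: The fingers hold the catch at least 4.5 mm down (of 6) with more than 1 N, and the battery door stands more than 0.42 rad open, through the last second (value of joint catch above 0.0045 m and value of joint hatch above 0.42 rad and contact force between the fingers and anything else above 1 N); the arm keeps its last pose, push and grip.
It fails at once if the robot touches the orange battery door (contact force between any of the fingers, the arm and hatch above 2 N).
It fails at once if the new battery is moved more than 20 mm (distance of battery_new from where it was at the start of the episode above 0.02 m).
It fails at once if the yellow screwdriver is moved more than 20 mm (distance of screwdriver from where it was at the start of the episode above 0.02 m).
It fails at once if the larger weight is moved more than 20 mm (distance of weight_200g from where it was at the start of the episode above 0.02 m).
It fails at once if the smaller weight is moved more than 20 mm (distance of weight_100g from where it was at the start of the episode above 0.02 m).
It also fails if it takes over 48 s, if anything falls off the work surface, if the arm or the gripper's body presses on something with over 40 N, if the wrist force passes 120 N, or if a joint passes its speed limit or range.

### The arm

A 6-joint arm with a two-finger parallel gripper is mounted at the origin on a cart in front of the work surface, level with it; the furniture and walls round the work are solid. World frame = base frame: x ahead of the robot, y to its left, z up, the work surface at z = 0. Lengths are in m, angles in degrees, forces in N, time in s.
With the tool pointing down it reaches from about 0.4 to 0.825 m from the base axis. Payload 7 kg.
Tool frame: the origin (TCP) lies at the very end of the fingers, on their centre line; the grasp point (between the pads) lies 19 mm behind it (ctrl.grip_point_offset is the distance from the TCP to the grasp point, in m); x points along the fingers, z is the direction in which the jaws open and shut, and the axes are right-handed (so a half turn about x gives the same grasp; the last joint's range is limited). The gripper opens to 88 mm and grips with 3 to 60 N. Pads are 19 mm wide; open, the fingers measure 130 mm over their backs; the gripper's body (78 mm by 193 mm) begins 47 mm behind the grasp point.
Start: joints at [-53.566, 20.546, 0.682, 0, -70.136, -16.507], TCP at [0.23, -0.635, 0.227] pointing down, gripper open.
Joint ranges: [-176.03, 176.03], [-82.01, 121.73], [-58.28, 71.71], [-173.87, 95.51], [-174.79, -0.11], [-173.66, 173.66]. Speed limits (degrees/s): [136.94, 136.94, 172.46, 180, 180, 180].

### API

Orientations are given as [roll, pitch, yaw] about the fixed x, y, z axes, in that order (R = Rz(yaw) Ry(pitch) Rx(roll)).
In Python, from plant import get_obs, snapshot, calibration, close_job, ctrl gives the robot as it stands.
- The arm moves only by the tool move_arm, never from a script. Its argument "commands" is a list that holds one entry, the list of rows, each a list of 4 numbers: the shift along the tool's x, y, z in cm, then the turn about the tool's x in rad. In form: [[[dx, dy, dz, spin], ...]]. A call has 1 to 8 rows; each row shifts and turns the commanded pose from where the row before left it, along the tool's axes as they then stand; what a row does not reach is not made up. A row lasts 1/10 s, in which the tool goes at most 50 mm and 8.59 degrees, less where a joint would pass 70% of its speed; a pose out of reach is approached as far as the arm can. A call with a gripper value outside its range is refused whole. "jaw" is the finger opening in cm, from 0 to 8.76, set as the call begins (left out, the last holds). The fingers move at their own pace and stop on an object; the grip force is fixed at half the most. Time passes only in rows, so rows that do not move let the fingers close. It gives the time, the measured TCP pose, the force and the opening at its end, in the units of the state.
- get_obs(): the state, without advancing time (a new reading comes with each control period).
- snapshot(name): name is "scene" or "top" or "wrist"; returns (picture, depth): 420x560x3 uint8, red, green, blue; 420x560 float32, m along the optical axis (not along the pixel's ray), 0 where there is no reading.
- calibration(name): a dict with "mtx" (3x3 intrinsics, pixels), "T" (4x4, takes a point from camera to world coordinates); the wrist camera has in their place "tool_from_camera" (4x4, takes a point from camera to tool coordinates, whose origin is the TCP and whose axes are the tool frame's). Camera axes: x right, y up, looking along -z (the intrinsics and any distortion apply to the point x, -y, -z); pixel columns grow to the right and rows downward; lengths in m; the calibration is good to about 2 mm. A picture is of the moment at which its call begins: read the wrist's pose just before it. calibration takes no time and is no camera call.
- close_job(): hands the job in, once; it reports no verdict.
The state is a dict: "clock": time; "joint_pos": joint angles; "qvel": joint speeds; "tau": joint torques, N m; "tool_pos": TCP position; "orientation": TCP orientation; "force": force on the tool from outside, world axes, zero at the start; "moment": the same for the moment, N m; "opening": finger opening in m.
Only numpy, scipy, OpenCV 4.12 (cv2) and the standard library are available. Lean on these libraries where they do the work, as an engineer would, in place of code of your own. Each camera call takes 0.05 s, during which the arm holds its last target. There are 200 camera calls.

## Working session

There is one attempt and no reset: what is moved stays moved. The work goes in short steps, Python scripts to look and compute and a tool call to move; the robot and the scene stay as the last step left them, time stands still between calls to the robot, and variables do not carry over. Pictures are saved under pics/ and viewed, about 8 in all and at most 12, crops included, and the job is handed in when it is done.

Besides the shell and the picture viewer there is one more tool, called after ">>>" by a JSON object that holds its "method" and its "body". move_arm: Moves the arm, as the interface text tells. Its arguments: {"type":"object","properties":{"commands":{"type":"array"},"jaw":{"type":"number"}},"required":["commands"]}

```bash
mkdir -p pics; ls
python3 - <<'E'
from plant import get_obs,snapshot,calibration
import cv2,numpy as np
o=get_obs();print({k:np.round(v,3) for k,v in o.items()})
for n in("top","scene"):
    p,d=snapshot(n);cv2.imwrite(f"pics/{n}0.png",p[:,:,::-1]);np.save(f"pics/{n}0.npy",d)
    c=calibration(n);print(n,np.round(c["mtx"],2),np.round(c["T"],3),c.keys())
E
```

```text
pics
{'clock': np.float64(0.0), 'joint_pos': array([-5.3568e+01,  2.0593e+01,  6.3300e-01, -2.1000e-02, -7.0135e+01,
       -1.6508e+01]), 'qvel': array([ 0.017, -0.008,  0.015,  0.048, -0.002,  0.038]), 'tau': array([ 1.0000e-03, -5.8272e+01,  2.9307e+01,  6.9970e+00,  7.0000e-03,
       -0.0000e+00]), 'tool_pos': array([ 0.23 , -0.634,  0.226]), 'orientation': array([  4.921,  89.903, 114.839]), 'force': array([-1.005, -0.519, -0.721]), 'moment': array([ 0.045, -0.024,  0.017]), 'opening': np.float64(0.088)}
top [[403.34   0.   278.87]
 [  0.   403.34 205.94]
 [  0.     0.     1.  ]] [[-0.017  0.991 -0.136  0.387]
 [-1.    -0.019 -0.017 -0.   ]
 [-0.019  0.136  0.99   0.95 ]
 [ 0.     0.     0.     1.   ]] dict_keys(['mtx', 'T'])
scene [[508.57   0.   288.02]
 [  0.   508.57 212.89]
 [  0.     0.     1.  ]] [[-0.655  0.425 -0.625 -0.102]
 [-0.756 -0.366  0.543  0.52 ]
 [ 0.002  0.828  0.561  0.613]
 [ 0.     0.     0.     1.   ]] dict_keys(['mtx', 'T'])
```

View pics/top0.png

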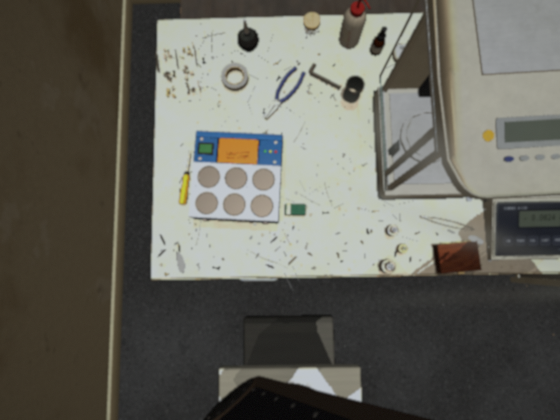

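```bash
cat > h.py <<'E'
import numpy as np,cv2
from plant import calibration
def ray(n,uv,z):
    c=calibration(n);K,T=c["mtx"],c["T"]
    d=np.linalg.solve(K,[uv[0],uv[1],1.])*[1,-1,-1]
    d=T[:3,:3]@d;o=T[:3,3];return o+d*(z-o[2])/d[2]
def cloud(n,dep):
    c=calibration(n);K,T=c["mtx"],c["T"];v,u=np.mgrid[:420,:560]
    p=np.stack([(u-K[0,2])/K[0,0]*dep,-(v-K[1,2])/K[1,1]*dep,-dep],-1)
    return p@T[:3,:3].T+T[:3,3]
E
python3 - <<'E'
from h import *
im=cv2.imread("pics/top0.png");d=np.load("pics/top0.npy");P=cloud("top",d)
hsv=cv2.cvtColor(im,cv2.COLOR_BGR2HSV)
m=((hsv[...,2]<200)&(hsv[...,2]>90)&(hsv[...,1]<90)).astype(np.uint8);m[:150]=0;m[225:]=0;m[:,:185]=0;m[:,290:]=0
C=[]
for c in cv2.findContours(m,cv2.RETR_EXTERNAL,cv2.CHAIN_APPROX_NONE)[0]:
    if cv2.contourArea(c)>200:
        e=cv2.fitEllipse(c);w=ray("top",e[0],.0585);C.append(w);print(np.round(e[0],1),np.round(e[1],1),np.round(w,4),P[int(e[0][1]),int(e[0][0])].round(3))
for n,lo,hi in(("orange",(8,150,120),(20,255,255)),):
    c=max(cv2.findContours(cv2.inRange(hsv,lo,hi),0,2)[0],key=cv2.contourArea);print(n,[np.round(ray("top",q,.06)[:2],3) for q in cv2.boxPoints(cv2.minAreaRect(c))])
for uv in((186,186),(296,210),(392,230),(402,250),(388,266)):print(uv,ray("top",uv,0.0).round(3))
h=P[...,2]; ok=(d>0)
for x in np.arange(.1,.9,.1):
    print(round(x,1),[round(float(h[ok&(abs(P[...,0]-x)<.05)&(abs(P[...,1]-y)<.05)].max(initial=-1)),2) for y in np.arange(-.7,.4,.1)])
E
```

```text
[236.7 189.9] [ 79.3 127.2] [0.5476 0.1091 0.0585] [0.549 0.11  0.061]
orange [array([0.615, 0.153]), array([0.668, 0.15 ]), array([0.662, 0.062]), array([0.608, 0.065])]
(186, 186) [0.57  0.238 0.   ]
(296, 210) [ 0.507 -0.025  0.   ]
(392, 230) [ 0.455 -0.249  0.   ]
(402, 250) [ 0.408 -0.269  0.   ]
(388, 266) [ 0.372 -0.235  0.   ]
0.1 [-0.79, -0.79, -0.79, -0.78, -0.78, 0.0, 0.01, 0.01, 0.3, 0.21, -0.78]
0.2 [-0.79, -0.79, -0.79, -0.79, -0.78, -0.0, 0.0, 0.58, 0.41, 0.0, -0.79]
0.3 [-0.79, -0.79, -0.79, -0.78, -0.78, -0.79, 0.68, 0.6, -0.11, -0.79, -0.79]
0.4 [-1.0, 0.06, 0.06, 0.04, 0.04, 0.05, 0.01, 0.01, 0.01, 0.01, 0.01]
0.5 [-1.0, 0.07, 0.07, 0.43, 0.47, 0.47, 0.01, 0.06, 0.07, 0.07, 0.02]
0.6 [-1.0, -1.0, -1.0, 0.08, 0.49, 0.49, 0.01, 0.07, 0.07, 0.07, 0.01]
0.7 [-1.0, -1.0, -1.0, -1.0, 0.49, 0.49, 0.01, 0.07, 0.07, 0.07, 0.01]
0.8 [-1.0, -1.0, -1.0, -1.0, 0.28, 0.41, 0.07, 0.02, 0.02, 0.04, 0.02]
```

View pics/scene0.png

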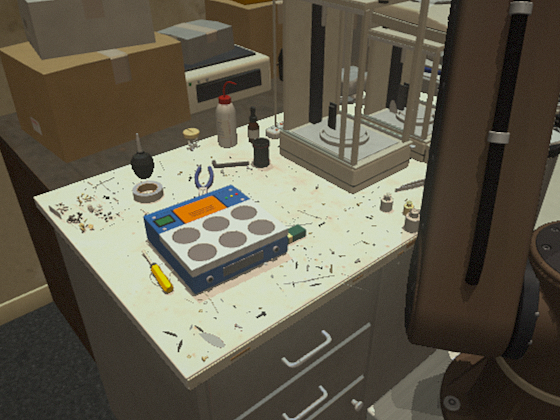

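```bash
cat >> h.py <<'E'
from scipy.spatial.transform import Rotation as Ro
def toolR(o): return Ro.from_euler("xyz",o["orientation"],degrees=True).as_matrix()
E
python3 - <<'E'
from h import *
from plant import get_obs
im=cv2.imread("pics/top0.png");hsv=cv2.cvtColor(im,cv2.COLOR_BGR2HSV)
for uv in((208,177),(222,178),(222,190)):print(uv,hsv[uv[1],uv[0]])
ok=0
for t in(165,180,150):
  m=((hsv[...,2]<t)&(hsv[...,2]>90)&(hsv[...,1]<90)).astype(np.uint8)
  m=cv2.morphologyEx(m,cv2.MORPH_OPEN,cv2.getStructuringElement(2,(9,9)));m[:160]=0;m[222:]=0;m[:,:188]=0;m[:,283:]=0
  n,l,s,c=cv2.connectedComponentsWithStats(m)
  print(t,[(s[i,4],np.round(ray("top",c[i],.0585)[:2],4)) for i in range(1,n)])
o=get_obs();print(toolR(o).round(3))
E
```

```text
(208, 177) [ 16  39 144]
(222, 178) [105  15 205]
(222, 190) [103  15 205]
165 [(np.int32(386), array([0.5797, 0.1732])), (np.int32(390), array([0.5757, 0.1117])), (np.int32(386), array([0.5714, 0.0494])), (np.int32(396), array([0.5199, 0.1777])), (np.int32(398), array([0.5155, 0.116 ])), (np.int32(191), array([0.5201, 0.0589]))]
180 [(np.int32(426), array([0.58  , 0.1735])), (np.int32(426), array([0.5754, 0.1114])), (np.int32(429), array([0.5713, 0.0496])), (np.int32(441), array([0.5201, 0.1776])), (np.int32(431), array([0.5156, 0.1155])), (np.int32(438), array([0.5112, 0.0537]))]
150 [(np.int32(334), array([0.5805, 0.1743])), (np.int32(166), array([0.526 , 0.1861]))]
[[-0.001 -0.94  -0.341]
 [ 0.001 -0.341  0.94 ]
 [-1.     0.     0.001]]
```

>>> {"method": "move_arm", "body": {"commands": [[[0, 0, 0, 0.14], [0, 0, 0, 0.14], [0, 0, 0, 0.14], [0, -0.8, 4.0, 0], [0, -0.8, 4.0, 0], [0, -0.8, 4.0, 0], [0, -0.8, 4.0, 0], [0, -0.8, 4.0, 0]]], "jaw": 0}}

```text
clock: 0.9
tool_pos: [0.2843, -0.4363, 0.2262]
orientation: [43.2, 90.0, 129.1]
force: [1.4, -0.2, 0.7]
opening: 0.0293
```

>>> {"method": "move_arm", "body": {"commands": [[[0, -1.0, 3.5, 0], [0, -1.0, 3.5, 0], [0, -1.0, 3.5, 0], [0, -1.0, 3.5, 0], [0, 0, 0, 0]]]}}

```text
clock: 1.4
tool_pos: [0.3351, -0.2984, 0.2267]
orientation: [-63.0, 89.9, 23.1]
force: [-0.2, -0.4, 1.2]
opening: 0.0003
```

>>> {"method": "move_arm", "body": {"commands": [[[0, -1.0, 3.6, 0], [0, -1.0, 3.6, 0], [0, -1.0, 3.6, 0], [0, -1.0, 3.6, 0], [0, -1.0, 3.6, 0], [0, 0, 0, 0]]]}}

```text
clock: 2.0
tool_pos: [0.3984, -0.1227, 0.2266]
orientation: [-54.4, 90.0, 31.7]
force: [-0.1, -0.3, 0.3]
opening: 0.0005
```

>>> {"method": "move_arm", "body": {"commands": [[[0, -1.8, 3.0, 0], [0, -1.8, 3.0, 0], [0, -1.8, 3.0, 0], [0, -1.8, 3.0, 0], [0, -1.8, 3.0, 0], [0, 0, 0, 0], [0, 0, 0, 0]]]}}

```text
clock: 2.7
tool_pos: [0.4977, 0.0176, 0.2258]
orientation: [114.4, 89.9, -159.7]
force: [0.1, -0.9, 0.7]
opening: 0.0005
```

```bash
cat >> h.py <<'E'
PL={"FR":(.5112,.0537),"FM":(.5156,.1155),"FL":(.5201,.1776),"BR":(.5713,.0496),"BM":(.5754,.1114),"BL":(.58,.1735)}
def rel(o):
    R=toolR(o)
    for k,v in PL.items():print(k,(R.T@(np.array([*v,.0585])-o["tool_pos"])*100).round(2))
E
python3 - <<'E'
from h import *
from plant import *
o=get_obs();print(o["tool_pos"].round(4),o["joint_pos"].round(1),o["force"].round(2));rel(o)
p,d=snapshot("wrist");cv2.imwrite("pics/w0.png",p[:,:,::-1]);np.save("pics/w0.npy",d)
c=calibration("wrist");K,M=c["mtx"],c["tool_from_camera"];T=np.eye(4);T[:3,:3]=toolR(o);T[:3,3]=o["tool_pos"];W=np.linalg.inv(T@M)
for k,v in PL.items():
    q=W@[*v,.0585,1];u=K@(q[:3]*[1,-1,-1]);print(k,(u[:2]/u[2]).round(0))
E
```

```text
[0.4977 0.0176 0.2258] [  24.7    3.8  -21.1   -0.   -65.2 -118.8] [ 0.14 -0.91  0.74]
FR [16.73 -1.12  3.71]
FM [16.72 -1.11  9.9 ]
FL [16.72 -1.12 16.13]
BR [16.72 -7.14  3.73]
BM [16.71 -7.11  9.92]
BL [16.71 -7.12 16.15]
FR [315. 204.]
FM [377. 204.]
FL [440. 204.]
BR [313. 260.]
BM [373. 260.]
BL [433. 260.]
```

View pics/w0.png

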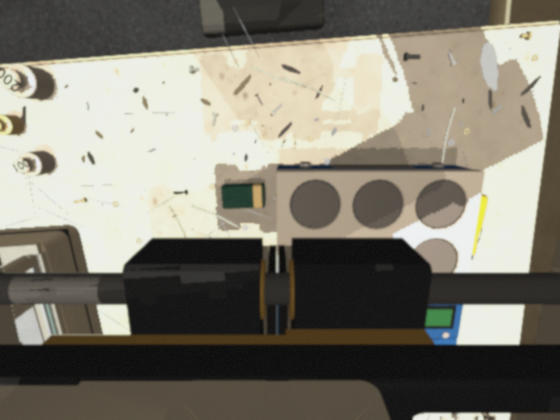

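>>> {"method": "move_arm", "body": {"commands": [[[2.0, -0.5, 1.8, 0], [2.0, -0.6, 1.9, 0], [3.0, 0, 0, 0], [3.0, 0, 0, 0], [3.0, 0, 0, 0], [2.0, 0, 0, 0], [0.6, 0, 0, 0], [0, 0, 0, 0]]]}}

```text
clock: 3.55
tool_pos: [0.5109, 0.0529, 0.0703]
orientation: [124.6, 89.9, -149.6]
force: [0.3, -0.4, 0.1]
opening: 0.0004
```

Run:
```python
from h import *
from plant import *
o=get_obs();print(o["clock"],o["tool_pos"].round(4),o["force"].round(2));rel(o)
p,d=snapshot("wrist");s,_=snapshot("scene");cv2.imwrite("pics/w1.png",np.vstack([p[150:,:,::-1],s[150:330,:,::-1]]))
c=calibration("wrist");K,M=c["mtx"],c["tool_from_camera"];T=np.eye(4);T[:3,:3]=toolR(o);T[:3,3]=o["tool_pos"];W=np.linalg.inv(T@M)
for v in [o["tool_pos"]]+[np.array([*PL[k],.0585]) for k in("FR","FM")]:
    q=W@[*v,1];u=K@(q[:3]*[1,-1,-1]);print((u[:2]/u[2]).round(0))
```

```text
3.55 [0.5109 0.0529 0.0703] [ 0.3  -0.36  0.14]
FR [ 1.18 -0.03  0.09]
FM [ 1.17 -0.01  6.28]
FL [ 1.170e+00 -1.000e-02  1.251e+01]
BR [ 1.17 -6.05  0.12]
BM [ 1.17 -6.01  6.31]
BL [ 1.16 -6.01 12.54]
[278. 262.]
[279. 253.]
[394. 253.]
```

View pics/w1.png

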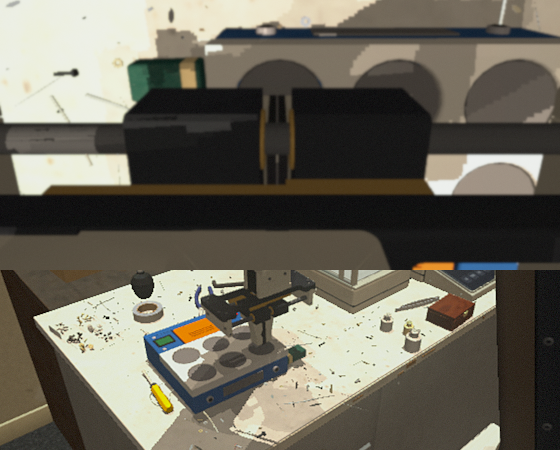

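The wrist view shows the fingertips (278, 262 in the full frame) over the front-right plate, and the scene view agrees. I'm starting the probing there.

>>> {"method": "move_arm", "body": {"commands": [[[0.6, 0, 0.05, 0], [0.4, 0, 0, 0], [0.2, 0, 0, 0], [0.2, 0, 0, 0], [0, 0, 0, 0], [0, 0, 0, 0]]]}}

```text
clock: 4.25
tool_pos: [0.5114, 0.0545, 0.0567]
orientation: [135.5, 90.0, -138.6]
force: [-1.5, 0.6, 1.9]
opening: 0.0002
```

>>> {"method": "move_arm", "body": {"commands": [[[0.15, 0, 0, 0], [0.15, 0, 0, 0], [0, 0, 0, 0], [0, 0, 0, 0]]]}}

```text
clock: 4.65
tool_pos: [0.5115, 0.0545, 0.0536]
orientation: [-23.7, 90.0, 62.1]
force: [-2.0, -0.8, 4.3]
opening: 0.0004
```

It gives like a spring, so this looks like the catch. I'll press it home.

>>> {"method": "move_arm", "body": {"commands": [[[0.15, 0, 0, 0], [0.1, 0, 0, 0], [0, 0, 0, 0], [0, 0, 0, 0], [0, 0, 0, 0]]]}}

```text
clock: 5.15
tool_pos: [0.5116, 0.0544, 0.0525]
orientation: [-86.1, 90.0, -0.2]
force: [-8.4, 0.7, 20.9]
opening: 0.0002
```

Run:
```python
from h import *
from plant import *
s,_=snapshot("scene");t,_=snapshot("top");o=get_obs();print(o["clock"],o["tool_pos"].round(4),o["force"].round(2))
f=lambda a:cv2.resize(a[...,::-1],None,fx=2.5,fy=2.5)
cv2.imwrite("pics/s2.png",np.hstack([f(s[170:300,130:310]),f(t[115:245,180:310])]))
```

```text
5.25 [0.5116 0.0545 0.0525] [-7.97  0.98 20.  ]
```

View pics/s2.png

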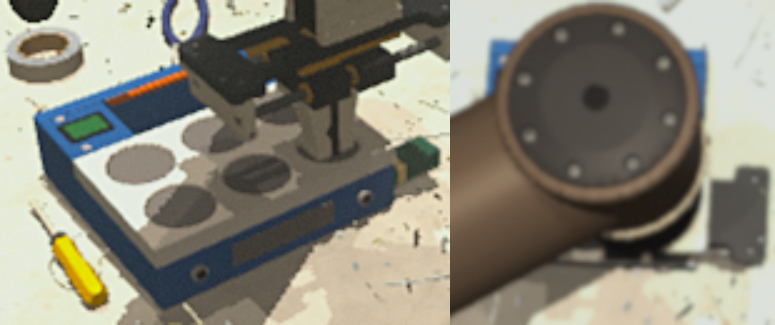

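Run:
```python
from h import *
from plant import *
s,d=snapshot("scene");P=cloud("scene",d)
m=cv2.inRange(cv2.cvtColor(s,cv2.COLOR_RGB2HSV),(8,150,100),(20,255,255))>0
m[:, :150]=0;m[:,300:]=0;m&=d>0;Q=P[m];Q=Q[(abs(Q[:,0]-.64)<.06)&(abs(Q[:,1]-.11)<.07)]
A=np.c_[Q[:,:2],np.ones(len(Q))];c=np.linalg.lstsq(A,Q[:,2],rcond=None)[0]
print(len(Q),"z",Q[:,2].min().round(3),Q[:,2].max().round(3),"tilt",np.arctan(np.hypot(*c[:2])).round(2),c.round(2))
o=get_obs();print(o["clock"],o["tool_pos"].round(4),o["force"].round(2))
```

```text
81 z 0.056 0.096 tilt 0.65 [-0.76  0.06  0.55]
5.3 [0.5116 0.0544 0.0525] [-8.81  1.76 21.46]
```

The depth reading puts the door about 0.6 rad open, and the force is steady, so I'm handing in.

```bash
python3 -c "from plant import *;print(close_job());o=get_obs();print(o['clock'],o['tool_pos'],o['force'])"
```

```text
the job is handed in; nothing more can be done
None
the job is handed in; nothing more can be done
```

The catch is the front-right plate, at about (0.511, 0.054) m. It was the first plate I felt, and I handed the job in at about 5.3 s with the closed fingertips holding it fully down. `close_job` reported no verdict.

**Catch:** It gave like a spring, from 1.9 N at z = 56.7 mm to 4.3 N at 53.6 mm, then stopped hard at z = 52.5 mm. That is 6 mm below the plate's rest face. I held it there with about 21 N upward on the tool.

**Door:** Scene depth showed the free edge at about z = 96 mm and a tilt of roughly 0.65 rad, against a nominal 0.6. The fit used only 81 points, so I take it as fully ajar rather than an exact angle.

**Side force:** There was about 8–9 N along -x while pressing, growing roughly with the press force. I took it to be friction and flex at the fingertips. I did not test that, but the fingers were about 90 mm from the door.

**Loose items:** The arm's route kept clear of the battery, screwdriver and weights. The battery and screwdriver looked undisturbed in the last picture, which did not show the weights, and I did not measure any of them again.

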